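# Start up the soldering bench in order

## Task

Start up the soldering bench: with a fingertip, press in the round power button on top of each device in this order: first the drum-shaped fume filter, then the tall box-shaped power supply, then the low soldering station with the iron holder. Press each one gently until it is all or most of the way in (it stays in by itself), then move clear. Do not lift or shove the devices, and leave everything else on the mat where it is.

Things in the scene. Friction and masses are not known exactly. Their poses are not given: they have to be found in the camera images.
- filter: Fume filter: grey loose drum, 110 mm across and 70 mm high, dark vent slots round its side and top, about 0.8 kg. Origin at the centre of its underside, z up.
- supply: Bench power supply: grey loose box, the tallest of the three, 130 (x) by 85 (y) by 95 mm high, with a dark display and three terminal posts (12 mm long) on its -x face, dark vents on the rear half of its top, about 0.95 kg. Origin at the centre of its underside, z up.
- station: Soldering station: grey loose low box, 125 (x) by 115 (y) by 55 mm high, display and dial on its -x face; a steel funnel-shaped iron holder (32 mm across, no iron in it) rises to 100 mm above the bench at x +35, y +30 mm. About 0.85 kg. Origin at the centre of its underside, z up.
- filter_btn_top (a point): Centre of the top face of the button cap on the drum-shaped fume filter; moves down with it. The button is a plain white round cap 30 mm across with a flat top, its top standing 22 mm proud of the device's top in a black collar 40 mm across and 3 mm high; at the middle of the top.
- filter_btn (a joint): Travel of the button on the drum-shaped fume filter, m: 0 as it stands (up, off), 0.010 fully in, against a stop. It is pushed straight down; starts to move at about 4 N, needs about 7 N when fully in, and stays where it is left. The cap on it is springy (2.5 N per mm, 7 mm of give) and rises again when let go, so press its top down about 12 mm in all (up to 14 does no harm).
- supply_btn_top (a point): Centre of the top face of the button cap on the tall box-shaped power supply; moves down with it. The button is a plain white round cap 30 mm across with a flat top, its top standing 22 mm proud of the device's top in a black collar 40 mm across and 3 mm high; on the centre line of the top, 30 mm from the centre towards the display face (at x -30, y 0 mm in the device's axes).
- supply_btn (a joint): Travel of the button on the tall box-shaped power supply, m: 0 as it stands (up, off), 0.010 fully in, against a stop. It is pushed straight down; starts to move at about 4 N, needs about 7 N when fully in, and stays where it is left. The cap on it is springy (2.5 N per mm, 7 mm of give) and rises again when let go, so press its top down about 12 mm in all (up to 14 does no harm).
- station_btn_top (a point): Centre of the top face of the button cap on the low soldering station; moves down with it. The button is a plain white round cap 30 mm across with a flat top, its top standing 22 mm proud of the device's top in a black collar 40 mm across and 3 mm high; on the top at x -28, y -22 mm in the device's axes.
- station_btn (a joint): Travel of the button on the low soldering station, m: 0 as it stands (up, off), 0.010 fully in, against a stop. It is pushed straight down; starts to move at about 4 N, needs about 7 N when fully in, and stays where it is left. The cap on it is springy (2.5 N per mm, 7 mm of give) and rises again when let go, so press its top down about 12 mm in all (up to 14 does no harm).
- housing_a: Loose machined aluminium motor housing, stepped disc 68 mm across, 30 mm high. Origin: centre of underside. Bystander.
- housing_b: A second housing like housing_a. Bystander.
- spool: Loose metal solder spool standing on end, 50 mm across, 40 mm high. Origin: centre of underside. Bystander.
- flux: Loose small jar with black cap, 38 mm across, 50 mm high. Origin: centre of underside. Bystander.
- driver: Loose black-handled screwdriver, 150 mm long, lying along its x. Bystander.
- tweezers: Loose dark steel tweezers, 115 mm long, 6 mm high, lying along their x. Bystander.
- cleaner: Loose black tip-cleaner pot with a brass top, 52 mm across, 34 mm high. Origin: centre of underside. Bystander.
Mind the look-alikes: they are no part of the job. Leave any orange look-alike of the station alone. What is shaped like the supply but red is not meant.

How it is judged (in metres and radians):
On the way, in this order (a step that is already met when the one before it is completed fails the run):
1. the button of the drum-shaped fume filter is pressed in by more than half of its 10 mm travel (value of joint filter_btn above 0.005 m), for 0.2 s.
2. the button of the tall box-shaped power supply is pressed in by more than half of its 10 mm travel (value of joint supply_btn above 0.005 m), for 0.2 s.
3. the button of the low soldering station is pressed in by more than half of its 10 mm travel (value of joint station_btn above 0.005 m), for 0.2 s.
At the end, for the whole second after the job is handed in: All three buttons are in by more than 5 mm of their 10 mm, each device stands upright and at rest within 20 mm of where it began, and every bystander is within 25 mm of where it began (value of joint each of filter_btn, supply_btn, station_btn above 0.005 m and distance of each of filter, supply, station from where it was at the start of the episode below 0.02 m and angle between each of filter, supply, station's own z axis and vertical below 0.05 rad and linear speed of each of filter, supply, station below 0.02 m/s and distance of each of housing_a, housing_b, spool, flux, driver, tweezers, cleaner from where it was at the start of the episode below 0.025 m); the robot touches nothing.
It fails at once if the power supply's button goes in (3 mm) before the fume filter's (5 mm) (value of joint supply_btn above 0.003 m and value of joint filter_btn below 0.005 m).
It fails at once if the soldering station's button goes in (3 mm) before the power supply's (5 mm) (value of joint station_btn above 0.003 m and value of joint supply_btn below 0.005 m).
It fails at once if a device is lifted (its underside's centre rises 10 mm) or shoved (it moves 20 mm) (height (world z) of any of filter, supply, station above 0.01 m or distance of any of filter, supply, station from where it was at the start of the episode above 0.02 m).
It fails at once if a device or its button is pressed hard (over 25 N) (contact force between any of filter, supply, station and the fingers above 25 N or contact force between any of filter, supply, station and the arm above 25 N).
It fails at once if a bystander is moved by more than 25 mm (distance of any of housing_a, housing_b, spool, flux, driver, tweezers, cleaner from where it was at the start of the episode above 0.025 m).
It also fails if it takes over 48 s, if anything falls off the work surface, if the arm or the gripper's body presses on something with over 40 N, if the wrist force passes 120 N, or if a joint passes its speed limit or range.

## Robot

A 6-joint arm with a two-finger parallel gripper is mounted at the origin on the work surface. World frame = base frame: x ahead of the robot, y to its left, z up, the work surface at z = 0. Lengths are in m, angles in degrees, forces in N, time in s.
With the tool pointing down it reaches from about 0.275 to 0.975 m from the base axis. Payload 8.4 kg.
Tool frame: the origin (TCP) lies at the very end of the fingers, on their centre line; the grasp point (between the pads) lies 19 mm behind it; z points along the fingers, y is the line along which they close (so a half turn about z gives the same grasp; the last joint's range is limited). The gripper opens to 92 mm and grips with 3 to 60 N. Pads are 20 mm wide; open, the fingers measure 128 mm over their backs; the gripper's body (75 mm by 189 mm) begins 69 mm behind the grasp point.
Start: joints at [-0.138, 20.225, 93.587, -0, 66.188, -0.138], TCP at [0.625, -0, 0.215] pointing down, gripper open.
Joint ranges: [-150.9, 150.9], [-52.94, 120.26], [3.33, 152.33], [-74.26, 254.26], [0, 154.13], [-172.89, 172.89]. Speed limits (degrees/s): [127.2, 127.2, 159.86, 180, 180, 180].

## Interface

Orientations are given as a 3x3 rotation matrix whose columns are the frame's x, y, z axes.
In Python, from rig import manip, imaging, models gives the robot as it stands.
- The arm moves only by the tool step_arm, never from a script. Its argument "series" is a list of rows, each a list of 4 numbers: the shift along the tool's x, y, z each as a share of 0.5 m, from -1 to 1, then the turn about the tool's z as a share of 45 degrees, from -1 to 1. In form: [[x, y, z, spin], ...]. A call has 1 to 5 rows; each row is the pose to reach, as a shift and turn from the pose commanded when the call began, along the tool's axes at that moment; what a row does not reach only later rows make up. A row lasts 1/12 s, in which the tool goes at most 41.7 mm and 7.16 degrees, less where a joint would pass 70% of its speed; a pose out of reach is approached as far as the arm can. A call with a number of a shift or a turn outside -1 to 1 is refused whole. A call with a gripper value outside its range is refused whole. "claw" is the finger opening in mm, from 0 to 91.9, set as the call begins (left out, the last holds). The fingers move at their own pace and stop on an object; "newtons" is the grip in N (left out, the last holds). Time passes only in rows, so rows that repeat a pose let the fingers close. It gives the time, the measured TCP pose, the force, the opening and the grip force at its end, in the units of the state.
- manip.observe(): the state, without advancing time (a new reading comes with each control period).
- imaging.get_image(name): name is "scene" or "side" or "wrist"; returns the picture (480x640x3 uint8, red, green, blue); there is no depth.
- imaging.camera_info(name): a dict with "fx", "fy", "cx", "cy" (pixels), "extrinsics" (4x4, takes a point from world to camera coordinates); the wrist camera has in their place "mount" (4x4, takes a point from camera to tool coordinates, whose origin is the TCP and whose axes are the flange's). Camera axes: x right, y up, looking along -z (the intrinsics and any distortion apply to the point x, -y, -z); pixel columns grow to the right and rows downward; lengths in m; the calibration is good to about 2 mm. A picture is of the moment at which its call begins: read the wrist's pose just before it. camera_info takes no time and is no camera call.
- manip.close_job(): hands the job in; it is judged then, once.
Trained networks look in the newest picture that a camera, given by its name, has taken for a name from the list of things; names that differ only in an ending like _2 or _b are one class to them, and where a whole thing is asked for, a point or a joint stands for the part that bears it (a point fixed in the world has none). Each returns a list of dicts, best first, with "score" (0 to 1); they miss things now and then, are a little off and sometimes report something else, mostly with a low value. They report only what shows in the picture. A call takes as long as a camera call. They do not tell look-alikes from the thing itself.
- models.masks_of(target, camera): "pixels" (480x640 bool, what is visible of it) and "box" ([left, top, width, height] in pixels, round what is visible of it).
The state is a dict: "t": time; "qpos": joint angles; "dq": joint speeds; "effort": joint torques, N m; "eef_pos": TCP position; "tcp_rot": TCP orientation; "force": force on the tool from outside, world axes, zero at the start; "ft_torque": the same for the moment, N m; "opening": finger opening in m; "gripper_force": force on a finger pad.
Only numpy, scipy, OpenCV 4.12 (cv2) and the standard library are available. Lean on these libraries where they do the work, as an engineer would, in place of code of your own. Each camera call takes 0.05 s, during which the arm holds its last target. There are 200 camera calls.

## Working session

There is one attempt and no reset: what is moved stays moved. The work goes in short steps, Python scripts to look and compute and a tool call to move; the robot and the scene stay as the last step left them, time stands still between calls to the robot, and variables do not carry over. Pictures are saved under pics/ and viewed, at most 10 in all, crops included, and the job is handed in when it is done.

Besides the shell and the picture viewer there is one more tool, called after "Request:" as name(argument=value, ...) on one line, values as JSON. step_arm: Moves the arm, as the interface text tells. Shift numbers are shares of 0.5 m and turn numbers shares of 45 degrees, none past 1 either way. Its arguments: {"type":"object","properties":{"series":{"type":"array"},"claw":{"type":"number"},"newtons":{"type":"number"}},"required":["series"]}

```bash
mkdir -p pics
cat > h.py <<'E'
from rig import manip, imaging, models
import numpy as np, cv2
def snap(n,f):
    s=manip.observe(); im=imaging.get_image(n); cv2.imwrite(f'pics/{f}.png',im[:,:,::-1]); return s,im
def cam(n,s=None):
    c=imaging.camera_info(n)
    if 'extrinsics' in c: E=np.linalg.inv(np.array(c['extrinsics']))
    else:
        T=np.eye(4);T[:3,:3]=s['tcp_rot'];T[:3,3]=s['eef_pos'];E=T@np.array(c['mount'])
    return c,E
def ray(n,u,v,z,s=None):
    c,E=cam(n,s)
    K=np.array([[c['fx'],0,c['cx']],[0,c['fy'],c['cy']],[0,0,1]])
    d=c.get('distortion',c.get('dist'))
    p=cv2.undistortPoints(np.array([[[u,v]]],float),K,None if d is None else np.array(d,float))[0,0]
    r=E[:3,:3]@np.array([p[0],-p[1],-1]);o=E[:3,3]
    return o+r*(z-o[2])/r[2]
E
python3 - <<'E'
from h import *
s,_=snap('scene','sc'); 
for n in ('scene','side','wrist'):
    if n!='scene': snap(n,n)
    c,E=cam(n,s); print({k:v for k,v in c.items() if k not in('extrinsics','mount')},E[:3].round(3).tolist())
    for t in ('filter_btn_top','supply_btn_top','station_btn_top'):
        print(n,t,[(round(m['score'],2),np.round(m['box']).tolist()) for m in models.masks_of(t,n)])
print(s['eef_pos'],s['tcp_rot'],s['t'])
E
```

```text
{'fx': 572.3610358981921, 'fy': 572.3610358981921, 'cx': 320.602195161832, 'cy': 240.86655778570756} [[-0.74, -0.498, 0.452, 1.062], [0.672, -0.545, 0.501, 0.525], [-0.003, 0.675, 0.738, 0.998]]
scene filter_btn_top [(0.61, [477.0, 326.0, 14.0, 13.0])]
scene supply_btn_top [(0.57, [230.0, 147.0, 15.0, 10.0])]
scene station_btn_top [(0.49, [361.0, 144.0, 9.0, 8.0])]
{'fx': 494.67533908426276, 'fy': 494.67533908426276, 'cx': 324.7232677928644, 'cy': 237.63762193246828} [[0.771, 0.423, -0.476, -0.083], [-0.637, 0.528, -0.561, -0.757], [0.014, 0.736, 0.677, 0.925]]
side filter_btn_top []
side supply_btn_top [(0.55, [419.0, 324.0, 19.0, 19.0])]
side station_btn_top [(0.74, [265.0, 353.0, 11.0, 17.0]), (0.49, [321.0, 225.0, 14.0, 10.0])]
{'fx': 375.77623329203897, 'fy': 375.77623329203897, 'cx': 320.3270828472072, 'cy': 245.59889829142517} [[1.0, -0.0, 0.002, 0.625], [-0.0, 0.956, 0.294, 0.084], [-0.002, -0.294, 0.956, 0.384]]
wrist filter_btn_top []
wrist supply_btn_top []
wrist station_btn_top [(0.71, [212.0, 255.0, 36.0, 32.0])]
[ 6.24508043e-01 -5.70744532e-06  2.13892113e-01] [[-9.97943449e-06  9.99999075e-01 -1.35991026e-03]
 [ 1.00000000e+00  9.95887527e-06 -1.51248434e-05]
 [-1.51112862e-05 -1.35991041e-03 -9.99999075e-01]] 0.0
```

View pics.

View pics/sc.png

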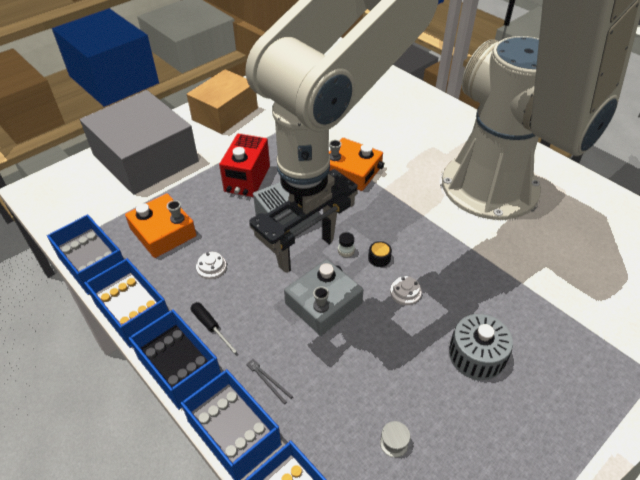

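View pics/side.png

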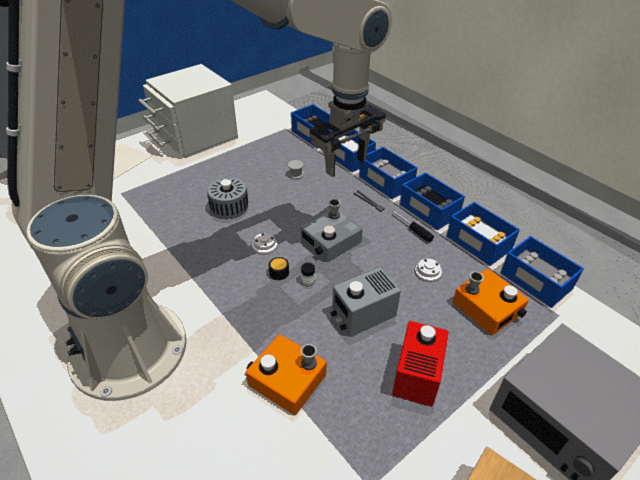

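View pics/wrist.png

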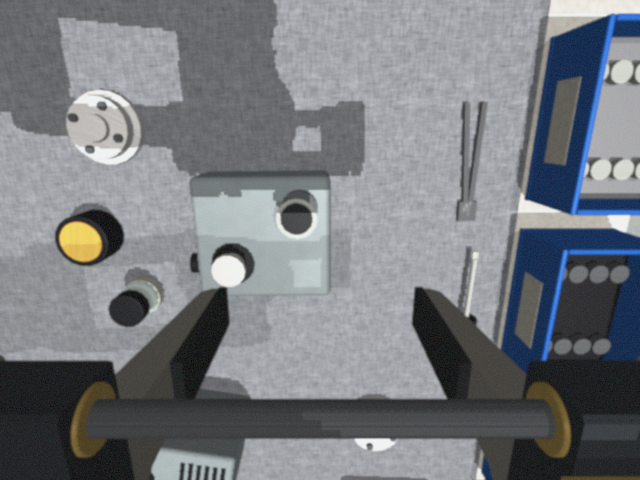

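Scene: drum filter button (485,331), grey station (327,271), supply hidden behind the gripper. Side: filter (226,185), grey supply (355,289), grey station (329,231). Look-alikes in side: orange stations (268,363) and (510,292), red supply (428,333); I choose the grey ones. The wrist view shows the grey station's button at (229,270).

Run:
```python
from h import *
s=manip.observe()
P={'filter':(.092,[('scene',485,331),('side',226,185)]),'supply':(.117,[('side',355,289)]),'station':(.077,[('scene',327,271),('side',329,231),('wrist',229,270)])}
f={'scene':'sc','side':'side','wrist':'wrist'}
crops=[]
for k,(z,l) in P.items():
    for n,u,v in l:
        im=cv2.imread(f'pics/{f[n]}.png'); 
        w=((im.min(2)>185)*255).astype(np.uint8)
        N,L,st,ce=cv2.connectedComponentsWithStats(w)
        i=L[v,u]; print(k,n,st[i].tolist(),ce[i].round(1),ray(n,*ce[i],z,s).round(4),ray(n,u,v,z,s).round(4))
        if n!='wrist': crops.append(cv2.resize(im[v-30:v+30,u-30:u+30],(240,240),interpolation=0))
cv2.imwrite('pics/crops.png',np.vstack([np.hstack(crops[:3]),np.hstack(crops[3:]+[crops[0]*0])]))
```

```text
filter scene [479, 324, 15, 13, 158] [485.8 330.1] [0.4313 0.2872 0.092 ] [0.434  0.2875 0.092 ]
filter side [0, 0, 640, 480, 245417] [344.9 209.2] [ 0.6156 -0.0133  0.092 ] [0.4256 0.2747 0.092 ]
supply side [350, 281, 13, 10, 100] [355.8 285.6] [ 0.4396 -0.2483  0.117 ] [ 0.4316 -0.2546  0.117 ]
station scene [320, 264, 13, 10, 106] [326.  268.3] [ 0.5424 -0.0345  0.077 ] [ 0.5457 -0.0279  0.077 ]
station side [324, 226, 10, 7, 58] [328.6 229. ] [ 0.5422 -0.0343  0.077 ] [ 0.5379 -0.0409  0.077 ]
station wrist [211, 256, 34, 31, 821] [227.5 271.1] [ 0.5435 -0.0339  0.077 ] [ 0.5448 -0.0329  0.077 ]
```

View pics/crops.png

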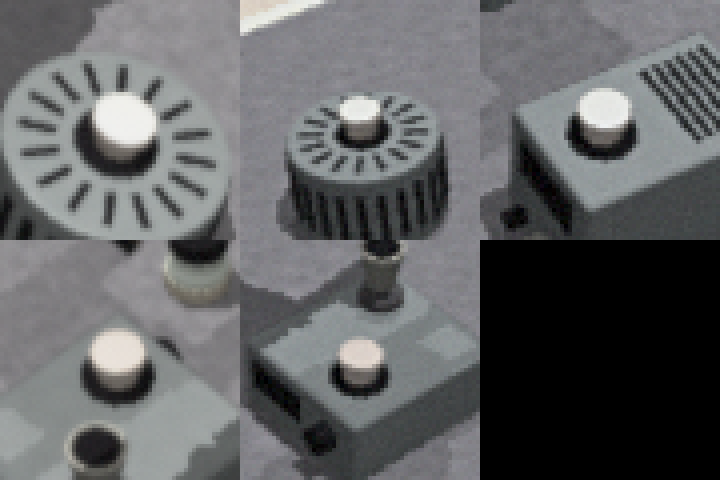

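Filter button is at about (0.432, 0.286), supply (0.440, -0.248) and station (0.543, -0.034). The crops confirm the grey drum, the grey supply with vents and the grey station with holder. Moving above the filter with fingers closed.

Request:
step_arm(series=[[0.07,-0.05,0,0],[0.14,-0.1,0,0],[0.21,-0.145,0,0],[0.286,-0.193,0,0],[0.286,-0.193,0,0]], claw=0, newtons=20)

```text
t: 1.02
eef_pos: [0.5252, 0.1469, 0.2146]
tcp_rot: [[-0.002, 1.0, -0.002], [1.0, 0.002, 0.001], [0.001, -0.002, -1.0]]
force: [-0.1, 0.1, 0.3]
opening: 0.0607
gripper_force: 0.0
```

Request:
step_arm(series=[[0.07,-0.05,0,0],[0.14,-0.1,0,0],[0.21,-0.145,0,0],[0.286,-0.193,0,0],[0.286,-0.193,0,0]])

```text
t: 1.43
eef_pos: [0.4293, 0.29, 0.2149]
tcp_rot: [[-0.003, 1.0, -0.0], [1.0, 0.003, 0.002], [0.002, -0.0, -1.0]]
force: [-0.9, 0.2, -1.1]
opening: 0.0275
gripper_force: 0.0
```

Request:
step_arm(series=[[0,0,0.06,0],[0,0,0.12,0],[0,0,0.18,0],[0,0,0.18,0],[0,0,0.18,0]])

```text
t: 1.85
eef_pos: [0.4315, 0.2852, 0.1239]
tcp_rot: [[0.0, 1.0, -0.002], [1.0, -0.0, -0.002], [-0.002, -0.002, -1.0]]
force: [-0.2, -0.3, 0.2]
opening: 0.0008
gripper_force: 0.0
```

```bash
python3 - <<'E'
from h import *
s,_=snap('wrist','w2'); snap('side','s2')
print(s['eef_pos'],s['tcp_rot'],s['force'],s['opening'],s['t'])
c,E=cam('wrist',s);Ei=np.linalg.inv(E)
for z in (.092,):
  p=Ei@np.array([.432,.286,z,1]);print(c['cx']-c['fx']*p[0]/p[2],c['cy']+c['fy']*p[1]/p[2])
E
python3 -c "
import cv2,numpy as np
a=cv2.imread('pics/w2.png');b=cv2.imread('pics/s2.png')
cv2.imwrite('pics/j2.png',np.hstack([cv2.resize(a,(400,300)),cv2.resize(b[120:240,140:300],(400,300))]))"
```

```text
[0.43152232 0.28515543 0.12392188] [[ 2.03629705e-04  9.99996855e-01 -2.49988658e-03]
 [ 9.99998307e-01 -2.08200956e-04 -1.82845929e-03]
 [-1.82897402e-03 -2.49951002e-03 -9.99995204e-01]] [-0.23315431 -0.29836386  0.15824717] 0.0007513976059847189 1.85
321.70916035016245 280.26230122279
```

View pics/j2.png

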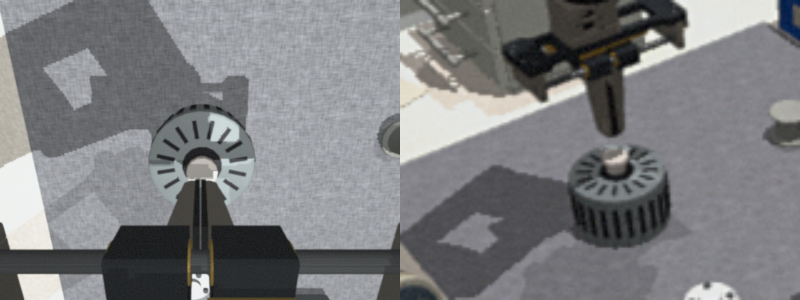

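The tip hangs over the drum's button: the cap is at about (323,275) in the wrist picture, on the fingers' centre line. Pressing gradually.

Request:
step_arm(series=[[0,0,0.03,0],[0,0,0.056,0],[0,0,0.064,0],[0,0,0.07,0],[0,0,0.07,0]])

```text
t: 2.37
eef_pos: [0.4327, 0.2862, 0.0906]
tcp_rot: [[0.0, 1.0, 0.001], [1.0, -0.0, 0.001], [0.001, 0.001, -1.0]]
force: [-0.6, -1.8, 3.0]
opening: 0.0005
gripper_force: 1.5
```

Request:
step_arm(series=[[0,0,0.006,0],[0,0,0.012,0],[0,0,0.016,0],[0,0,0.016,0],[0,0,0.016,0]])

```text
t: 2.78
eef_pos: [0.4328, 0.2863, 0.0823]
tcp_rot: [[-0.0, 1.0, 0.001], [1.0, 0.0, 0.001], [0.001, 0.001, -1.0]]
force: [0.5, -2.0, 5.7]
opening: 0.0002
gripper_force: 2.7
```

Request:
step_arm(series=[[0,0,0.004,0],[0,0,0.008,0],[0,0,0.008,0],[0,0,0.008,0],[0,0,0.008,0]])

```text
t: 3.2
eef_pos: [0.4328, 0.2863, 0.0786]
tcp_rot: [[-0.0, 1.0, 0.002], [1.0, 0.0, 0.001], [0.001, 0.002, -1.0]]
force: [-1.5, -2.9, 9.7]
opening: 0.0006
gripper_force: 4.7
```

9.7 N means the button is fully in. Lifting clear and going to the supply.

Request:
step_arm(series=[[0,0,-0.04,0],[0,0,-0.1,0],[0,0,-0.18,0],[0,0,-0.26,0],[0,0,-0.26,0]])

```text
t: 3.62
eef_pos: [0.4357, 0.2885, 0.2152]
tcp_rot: [[-0.0, 1.0, 0.01], [1.0, -0.0, 0.007], [0.007, 0.01, -1.0]]
force: [0.4, 0.5, 0.1]
opening: 0.0006
gripper_force: 0.0
```

Request:
step_arm(series=[[-0.07,0,0,0],[-0.14,0,0,0],[-0.21,0,0,0],[-0.28,0,0,0],[-0.34,0,0,0]])

```text
t: 4.03
eef_pos: [0.4319, 0.1144, 0.2078]
tcp_rot: [[-0.0, 1.0, 0.001], [1.0, 0.0, 0.0], [0.0, 0.001, -1.0]]
force: [1.7, 0.2, 0.5]
opening: 0.0006
gripper_force: 0.0
```

Request:
step_arm(series=[[-0.07,0,0,0],[-0.14,0,0,0],[-0.21,0,0,0],[-0.28,0,0,0],[-0.34,0,0,0]])

```text
t: 4.45
eef_pos: [0.4321, -0.056, 0.2079]
tcp_rot: [[0.0, 1.0, 0.002], [1.0, -0.0, -0.0], [-0.0, 0.002, -1.0]]
force: [1.1, 1.3, -0.8]
opening: 0.0008
gripper_force: 0.0
```

Request:
step_arm(series=[[-0.08,0.004,0,0],[-0.16,0.008,0,0],[-0.24,0.012,0,0],[-0.3,0.014,0,0],[-0.3,0.014,0,0]])

```text
t: 4.87
eef_pos: [0.4398, -0.2088, 0.2079]
tcp_rot: [[0.003, 1.0, 0.002], [1.0, -0.003, -0.002], [-0.002, 0.002, -1.0]]
force: [0.1, 0.1, 0.3]
opening: 0.0003
gripper_force: 0.0
```

Run:
```python
from h import *
s,a=snap('wrist','w3'); _,b=snap('side','s3'); _,d=snap('scene','c3')
print(s['eef_pos'],s['t'],s['force'])
c,E=cam('wrist',s);Ei=np.linalg.inv(E)
p=Ei@np.array([.440,-.248,.117,1]);print(c['cx']-c['fx']*p[0]/p[2],c['cy']+c['fy']*p[1]/p[2])
def W(n,im,u,v,z):
    w=((im.min(2)>185)*255).astype(np.uint8);w[:v-40]=0;w[v+40:]=0;w[:,:u-40]=0;w[:,u+40:]=0
    N,L,st,ce=cv2.connectedComponentsWithStats(w)
    for i in range(1,N):
        if st[i][4]>30: print(n,st[i].tolist(),ce[i].round(1),ray(n,*ce[i],z,s).round(4))
W('side',b,355,289,.117);W('wrist',a,320,250,.117);W('scene',d,485,331,.080)
cv2.imwrite('pics/j3.png',np.hstack([cv2.resize(a,(400,300)),cv2.resize(b[200:350,260:460],(400,300))])[:,:,::-1])
```

```text
[ 0.43976697 -0.20883239  0.20788869] 4.8667 [0.14608003 0.14200433 0.32403017]
320.9359179877495 299.27350859427963
side [350, 281, 12, 10, 97] [355.7 285.6] [ 0.4394 -0.2484  0.117 ]
wrist [309, 282, 26, 6, 97] [321.2 284.7] [ 0.4402 -0.236   0.117 ]
scene [477, 327, 16, 13, 156] [484.7 333.1] [0.4298 0.2868 0.08  ]
```

View pics/j3.png

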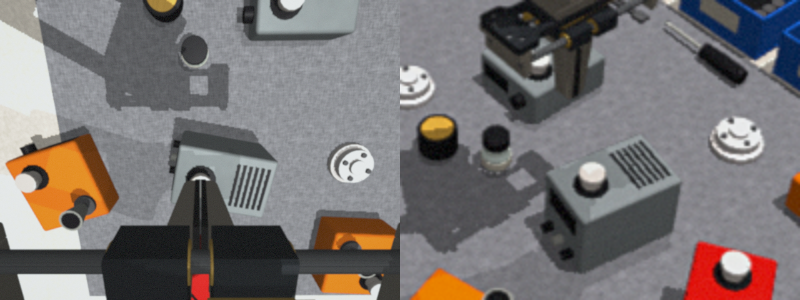

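The supply's button is visible just ahead of the tip, and the filter has not moved. Another 44 mm in -y, then down above the cap.

Request:
step_arm(series=[[-0.06,0,0,0],[-0.088,0,0,0],[-0.088,0,0.06,0],[-0.088,0,0.12,0],[-0.088,0,0.14,0]])

```text
t: 5.43
eef_pos: [0.4373, -0.2463, 0.1346]
tcp_rot: [[-0.0, 1.0, -0.004], [1.0, 0.0, 0.002], [0.002, -0.004, -1.0]]
force: [-1.6, 0.2, -1.0]
opening: 0.0005
gripper_force: 0.0
```

Request:
step_arm(series=[[0,0,0.01,0],[0,0,0.02,0],[0,0,0.02,0],[0,0,0.02,0]])

```text
t: 5.77
eef_pos: [0.4397, -0.2481, 0.1285]
tcp_rot: [[-0.0, 1.0, 0.001], [1.0, 0.0, -0.001], [-0.001, 0.001, -1.0]]
force: [-0.2, -0.1, 0.6]
opening: 0.0006
gripper_force: 0.0
```

Right over it at z 0.128, with the cap top at 0.117; target about 0.104.

Request:
step_arm(series=[[0,0,0.01,0],[0,0,0.02,0],[0,0,0.028,0],[0,0,0.034,0],[0,0,0.034,0]])

```text
t: 6.18
eef_pos: [0.4396, -0.2483, 0.1105]
tcp_rot: [[0.0, 1.0, 0.001], [1.0, -0.0, -0.0], [-0.0, 0.001, -1.0]]
force: [1.2, -0.6, 4.4]
opening: 0.0007
gripper_force: 2.3
```

Request:
step_arm(series=[[0,0,0.005,0],[0,0,0.01,0],[0,0,0.014,0],[0,0,0.014,0],[0,0,0.014,0]])

```text
t: 6.6
eef_pos: [0.4396, -0.2483, 0.1041]
tcp_rot: [[0.0, 1.0, 0.001], [1.0, -0.0, -0.0], [-0.0, 0.001, -1.0]]
force: [0.7, 0.4, 8.1]
opening: 0.0009
gripper_force: 4.0
```

The supply button is in (8.1 N). On to the station.

Request:
step_arm(series=[[0,0,-0.04,0],[0,0,-0.1,0],[0,0,-0.16,0],[0,0,-0.2,0],[0,0,-0.2,0]])

```text
t: 7.02
eef_pos: [0.4407, -0.2491, 0.2075]
tcp_rot: [[0.0, 1.0, 0.005], [1.0, -0.0, -0.003], [-0.003, 0.005, -1.0]]
force: [-0.2, -0.2, -0.3]
opening: 0.0003
gripper_force: 0.0
```

Request:
step_arm(series=[[0.06,0.03,0,0],[0.12,0.06,0,0],[0.18,0.09,0,0],[0.22,0.107,0,0],[0.22,0.107,0,0]])

```text
t: 7.43
eef_pos: [0.493, -0.1349, 0.2025]
tcp_rot: [[-0.002, 1.0, -0.001], [1.0, 0.002, 0.001], [0.001, -0.001, -1.0]]
force: [0.3, 0.9, -0.1]
opening: 0.0008
gripper_force: 0.0
```

Request:
step_arm(series=[[0.06,0.03,0,0],[0.12,0.06,0,0],[0.18,0.085,0,0],[0.208,0.1,0,0],[0.208,0.1,0,0]])

```text
t: 7.85
eef_pos: [0.543, -0.0321, 0.2026]
tcp_rot: [[-0.002, 1.0, -0.001], [1.0, 0.002, 0.001], [0.001, -0.001, -1.0]]
force: [-0.7, -0.5, -0.1]
opening: 0.0006
gripper_force: 0.0
```

Request:
step_arm(series=[[0,0,0.06,0],[0,0,0.12,0],[0,0,0.18,0],[0,0,0.22,0],[0,0,0.22,0]])

```text
t: 8.27
eef_pos: [0.5383, -0.0351, 0.0891]
tcp_rot: [[0.0, 1.0, -0.008], [1.0, -0.0, 0.0], [0.0, -0.008, -1.0]]
force: [-0.9, 0.3, -0.1]
opening: 0.0003
gripper_force: 0.0
```

Run:
```python
from h import *
s,a=snap('wrist','w4'); _,b=snap('side','s4'); 
print(s['eef_pos'],s['t'],s['force'])
cv2.imwrite('pics/j4.png',np.hstack([cv2.resize(a,(400,300)),cv2.resize(b[180:330,250:450],(400,300))])[:,:,::-1])
```

```text
[ 0.53834485 -0.03509895  0.08913575] 8.2667 [-0.94856877  0.32355447 -0.0928165 ]
```

View pics/j4.png

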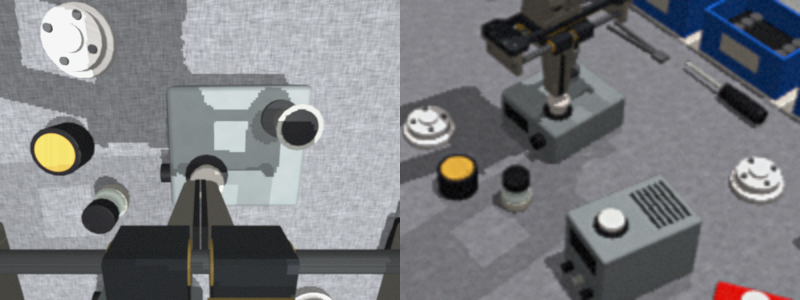

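The tip is over the grey station's cap and the supply's button sits visibly low now. Pressing.

Request:
step_arm(series=[[0,0,0,0],[0,0,0.01,0],[0,0,0.03,0],[0,0,0.044,0],[0,0,0.044,0]])

```text
t: 8.78
eef_pos: [0.5433, -0.0341, 0.071]
tcp_rot: [[-0.0, 1.0, 0.002], [1.0, 0.0, -0.0], [-0.0, 0.002, -1.0]]
force: [1.6, -1.3, 4.5]
opening: -0.0001
gripper_force: 2.0
```

Request:
step_arm(series=[[0,0,0.005,0],[0,0,0.01,0],[0,0,0.014,0],[0,0,0.014,0],[0,0,0.014,0]])

```text
t: 9.2
eef_pos: [0.5433, -0.0341, 0.0651]
tcp_rot: [[-0.0, 1.0, 0.001], [1.0, 0.0, -0.0], [-0.0, 0.001, -1.0]]
force: [1.3, -0.9, 5.4]
opening: 0.0006
gripper_force: 2.9
```

Request:
step_arm(series=[[0,0,0.003,0],[0,0,0.003,0],[0,0,0.003,0]])

```text
t: 9.45
eef_pos: [0.5433, -0.0341, 0.0638]
tcp_rot: [[-0.0, 1.0, 0.001], [1.0, 0.0, -0.0], [-0.0, 0.001, -1.0]]
force: [-0.5, -0.9, 8.9]
opening: 0.0002
gripper_force: 4.3
```

Request:
step_arm(series=[[0,0,-0.04,0],[0,0,-0.1,0],[0,0,-0.18,0],[0,0,-0.26,0],[0,0,-0.3,0]])

```text
t: 9.87
eef_pos: [0.5436, -0.0339, 0.2174]
tcp_rot: [[-0.0, 1.0, 0.004], [1.0, 0.0, -0.0], [-0.0, 0.004, -1.0]]
force: [1.5, 0.2, 0.1]
opening: 0.0005
gripper_force: 0.0
```

Request:
step_arm(series=[[0,0.06,0,0],[0,0.12,0,0],[0,0.18,0,0],[0,0.2,0,0],[0,0.2,0,0]])

```text
t: 10.28
eef_pos: [0.6437, -0.0338, 0.2122]
tcp_rot: [[-0.0, 1.0, -0.001], [1.0, 0.0, 0.0], [0.0, -0.001, -1.0]]
force: [-1.8, -0.7, 0.3]
opening: 0.0005
gripper_force: 0.0
```

Run:
```python
from h import *
s,b=snap('side','s5'); _,d=snap('scene','c5')
for n,a0,b0 in (('side',cv2.imread('pics/side.png'),b),('scene',cv2.imread('pics/sc.png'),d)):
  for k,z,u,v in (('filter',.082,226,185),('supply',.107,355,287),('station',.067,329,231)) if n=='side' else (('filter',.082,485,331),('station',.067,327,271)):
    g=[cv2.cvtColor(x[v-25:v+25,u-25:u+25],cv2.COLOR_BGR2GRAY) for x in (a0,b0[:,:,::-1].copy())]
    r=[]
    for x in g:
        N,L,st,ce=cv2.connectedComponentsWithStats(((x>185)*255).astype(np.uint8)); i=1+np.argmax(st[1:,4]) if N>1 else 0; r.append((ce[i]+[u-25,v-25]).round(1).tolist())
    print(n,k,r,ray(n,*r[1],z).round(3))
print(s['eef_pos'],s['force'],s['t'])
cv2.imwrite('pics/j5.png',np.hstack([cv2.resize(b[150:340,180:440],(400,300)),cv2.resize(d[230:400,280:530],(400,300))])[:,:,::-1])
```

```text
side filter [[225.4, 181.7], [225.8, 184.7]] [0.432 0.289 0.082]
side supply [[355.7, 285.6], [355.3, 288.7]] [ 0.439 -0.248  0.107]
side station [[328.6, 229.0], [328.5, 231.7]] [ 0.542 -0.034  0.067]
scene filter [[485.6, 330.0], [484.7, 333.1]] [0.431 0.287 0.082]
scene station [[325.9, 268.4], [326.0, 271.5]] [ 0.543 -0.034  0.067]
[ 0.64367056 -0.03380241  0.21223727] [-1.76990584 -0.69128227  0.34666811] 10.2833
```

View pics/j5.png

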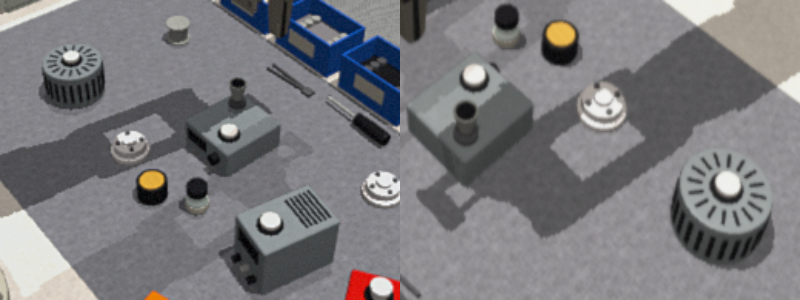

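All three caps dropped about 3 px in the side view, which fits 10 mm in, and the devices have not moved. The arm is clear, so I'm handing in.

```bash
python3 -c "
from rig import manip
print(manip.close_job())"
```

```text
the job is handed in; nothing more can be done
None
```

I pressed the filter, supply and station buttons in that order. The final pictures show all three caps down by about their full travel, the devices where they began and the arm clear; the job is handed in, but no verdict came back.

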